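# Pack the project box that stands behind the solder reel and the flux jar

## Robot

A 7-joint arm with a two-finger parallel gripper is mounted at the origin on the work surface. World frame = base frame: x ahead of the robot, y to its left, z up, the work surface at z = 0. Lengths are in mm, angles in rad, forces in N, time in s.
With the tool pointing down it reaches from about 425 to 800 mm from the base axis. Payload 8.3 kg.
Tool frame: the origin (TCP) lies between the finger pads; the fingertips stand 19 mm ahead of it and the grasp point (between the pads) is the TCP (tcp_to_tips is the distance from the TCP to the fingertips, in mm); z points along the fingers, y is the line along which they close (so a half turn about z gives the same grasp; the last joint's range is limited). The gripper opens to 85 mm and grips with 20 to 120 N. Pads are 22 mm wide; open, the fingers measure 114 mm over their backs; the gripper's body (76 mm by 85 mm) begins 54 mm behind the grasp point. The pads swing forward as they close: fully open they stand 13 mm farther back than shut.
Start: joints at [-0.063, 0.383, 0.016, 1.37, -0.006, 1.388, -0.046], TCP at [624.984, 0.046, 250.279] pointing down, gripper open.
Joint ranges: [-2.95, 2.95], [-0.25, 2.06], [-1.52, 1.56], [0.18, 2.33], [-1.44, 4.58], [0.02, 2.06], [-3.01, 3.01]. Speed limits (rad/s): [2.39, 2.39, 3.01, 3.01, 3.14, 3.14, 3.14].

## Interface

Orientations are given as a unit quaternion [x, y, z, w].
In Python, from station import * gives the robot as it stands. Calls block until the motion is done:
- goto(position, orientation): joint-space move of the TCP to a pose.
- move_l(position, rotation=None, v=150, force_limit=None): straight line of the TCP; rotation=None keeps the orientation; v is the mean speed in mm/s. With force_limit (N) it stops when the force on the tool has changed by that much, and returns True; else False.
- move_joints(angles): joint-space move.
- move_gripper(opening, force=None): finger opening in mm; force is the grip in N (None keeps the last); returns when the fingers have stopped.
- wait(seconds).
- solve_ik(position, orientation): joint angles nearest the present ones, or None.
- read_state(): the state.
- get_image(name): name is "scene" or "side" or "wrist"; returns a dict with "img" (384x512x3 uint8, red, green, blue), "fx", "fy", "cx", "cy" (pixels), "origin" and "rotation" of the camera in the world. Camera axes: x right, y up, looking along -z (the intrinsics and any distortion apply to the point x, -y, -z); pixel columns grow to the right and rows downward; lengths in mm; the calibration is good to about 2 mm. The wrist camera is an equidistant fisheye: a pixel r from the principal point sees the ray r / f radians off the axis. A picture is of the moment at which its call begins. There is no depth.
A pose or a line that the arm cannot do raises IKError and nothing moves.
- sign_off(): hands the job in; it is judged then, once.
The state is a dict: "clock": time; "qpos": joint angles; "joint_velocities": joint speeds; "effort": joint torques, N m; "ee_pos": TCP position; "tcp_rot": TCP orientation; "wrist_force": force on the tool from outside, world axes, zero at the start; "wrist_torque": the same for the moment, N m; "finger_gap": finger opening in mm; "finger_force": force on a finger pad.
Only numpy, scipy, OpenCV 4.12 (cv2) and the standard library are available. Lean on these libraries where they do the work, as an engineer would, in place of code of your own. Each camera call takes 0.05 s, during which the arm holds its last target. There are 200 camera calls.

## Task

Clear the solder reel and the flux jar out of the way on to the blue mat, and only once both stand there fetch the metal project box from behind them. Swing the parts case's tray up and over by its handle, lay the project box flat on the floor of the compartment under it and swing the tray fully back down. Finish with the reel and the jar standing centred on their own coasters again, the reel on the round one and the jar on the square one; never tip either over.

Things in the scene. Friction and masses are not known exactly. Their poses are not given: they have to be found in the camera images.
- enclosure: Metal project box: plain bare aluminium block, 40 (its x) x 92 (its y) x 32 mm high; on top a brass connector (10 mm across, 8 mm high) 28 mm from the middle to +y. Origin: centre of underside. Starts on a 6 mm thick dark wooden plate, behind (+x of) reel and jar, its long side only 3 to 10 mm from them: it can be gripped across its 40 mm width only after they are gone. About 0.16 kg.
- reel: Solder reel standing upright: two black flanges 56 mm across and 6 mm thick with a 49 mm silver winding between, 60 mm high over all. Origin: centre of its underside. Top flange spans 54 to 60 mm above the origin. About 0.3 kg.
- jar: Flux jar with a white lid, amber body with a paper band, a plain cylinder 50 mm across and 88 mm high. Origin: centre of its underside. About 0.16 kg. There are about 30 mm between reel and jar at the start, side by side along y of the coasters.
- reel_dock: The reel's own place, where it stands at the start: round flat cork coaster, 66 mm across, 3 mm thick, fixed on the 6 mm dark wooden plate. Origin: centre of its underside, its top 3 mm higher. Axes those of the plate: the project box stands on its +x side, the other coaster 84 mm away along +y or -y.
- jar_dock: The jar's own place: square flat cork coaster, 62 x 62 mm, 3 mm thick, fixed on the dark wooden plate; otherwise as the round one. The jar stands on it at the start.
- mat: Side area: flat blue mat, 100 (its x) x 180 (its y) x 3 mm, fixed on the bench, empty at the start. Origin: centre of its underside.
- case: Parts case, fixed: open grey box 158 (its x) x 116 (its y) x 52 mm high, walls 4 mm, compartment floor 4 mm above the origin. Origin: centre of underside. Over the compartment lies a white tray of the same outline with small parts in it (underside 53 mm, rims 69 mm above the origin), carried by swing arms outside the two short ends.
- tray_swing (a joint): Angle q of the tray's swing arms: 0 = tray down, 2.09 rad = stop, tray over on the case's -y side. Stiff: stays where left, about 5 N at the handle. The tray stays level; all its points shift from the closed place by 0.090*(cos(0.436+q)-cos(0.436)) m along case y and 0.090*(sin(0.436+q)-sin(0.436)) up: at the stop 155 mm to -y and 14 mm up, at most 52 mm up on the way.
- tray_handle (a point): Middle of the top edge of the tray's handle: an upright black fin in the middle of the tray, 10 mm thick (case y), 60 mm long (case x), standing on the tray's floor 51 mm below this point; the tray's rims lie 38 mm below this point, the rims 58 mm to either side in the case's y. Axes like those of the case.

How it is judged (in metres and radians):
On the way, in this order (a step that is already met when the one before it is completed fails the run):
1. the reel and the jar both stand released on the mat, the project box still in its place (within 25 mm) (x of reel in the frame of mat between -0.05 and 0.05 m and y of reel in the frame of mat between -0.09 and 0.09 m and z of reel in the frame of mat between -0.002 and 0.008 m and angle between each of reel, jar's own z axis and vertical below 0.1 rad and contact force between each of reel, jar and the fingers below 0.05 N and x of jar in the frame of mat between -0.05 and 0.05 m and y of jar in the frame of mat between -0.09 and 0.09 m and z of jar in the frame of mat between -0.002 and 0.008 m and distance of enclosure from where it was at the start of the episode below 0.025 m), for 0.2 s.
2. the project box lies released on the floor of the case's compartment, the tray swung open (x of enclosure in the frame of case between -0.062 and 0.062 m and y of enclosure in the frame of case between -0.042 and 0.042 m and z of enclosure in the frame of case between -0.002 and 0.012 m and angle between enclosure's own z axis and vertical below 0.12 rad and contact force between enclosure and the fingers below 0.05 N and value of joint tray_swing above 1.2 rad), for 0.2 s.
3. the tray is back down over the packed project box (x of enclosure in the frame of case between -0.062 and 0.062 m and y of enclosure in the frame of case between -0.042 and 0.042 m and z of enclosure in the frame of case between -0.002 and 0.012 m and angle between enclosure's own z axis and vertical below 0.12 rad and value of joint tray_swing below 0.06 rad), for 0.2 s.
At the end, for the whole second after the job is handed in: The project box lies flat (within 0.12 rad) on the floor of the case's compartment with the tray down (angle under 0.06 rad); the reel stands upright within 12 mm of the centre of the round coaster and the jar within 12 mm of the centre of the square one, all released and at rest (all of step 3 and linear speed of each of enclosure, reel, jar below 0.02 m/s and horizontal distance between reel and reel_dock below 0.012 m and z of reel in the frame of reel_dock between -0.001 and 0.006 m and angle between each of reel, jar's own z axis and vertical below 0.1 rad and contact force between each of reel, jar and the fingers below 0.05 N and horizontal distance between jar and jar_dock below 0.012 m and z of jar in the frame of jar_dock between -0.001 and 0.006 m); the robot touches nothing.
It fails at once if the reel is tipped over (more than 0.6 rad) (angle between reel's own z axis and vertical above 0.6 rad).
It fails at once if the jar is tipped over (more than 0.6 rad) (angle between jar's own z axis and vertical above 0.6 rad).
It also fails if it takes over 141 s, if anything falls off the work surface, if the arm or the gripper's body presses on something with over 40 N, if the wrist force passes 120 N, or if a joint passes its speed limit or range.

## Working session

There is one attempt and no reset: what is moved stays moved. The work goes in short steps, each a Python script; the robot and the scene stay as the last script left them, time stands still between calls to the robot, and variables do not carry over. Pictures are saved under pics/ and viewed, at most 14 in all, crops included, and the job is handed in when it is done.

```bash
mkdir -p pics; ls; python3 - <<'E'
from station import *
import cv2,numpy as np
ims=[]
for n in ["scene","side","wrist"]:
    d=get_image(n); cv2.imwrite(f"pics/{n}0.png",d["img"][:,:,::-1]); np.savez(f"{n}0.npz",**d)
    print(n,[d[k] for k in("fx","fy","cx","cy")],np.round(d["origin"]),np.round(d["rotation"],3).tolist(),d.keys())
print(read_state())
E
```

```text
pics
scene [415.91455977488016, 415.91455977488016, 262.7154879414054, 195.6549661665219] [1155. -290.  850.] [0.296, 0.19, 0.485, 0.801] dict_keys(['img', 'fx', 'fy', 'cx', 'cy', 'origin', 'rotation'])
side [405.7290903413649, 405.7290903413649, 253.80739574668257, 194.80360304291696] [ 60. 556. 653.] [-0.163, 0.416, 0.838, -0.313] dict_keys(['img', 'fx', 'fy', 'cx', 'cy', 'origin', 'rotation'])
wrist [297.3186396354542, 297.3186396354542, 257.02961112425965, 189.620162985523] [625.  73. 373.] [-0.143, 0.001, -0.0, 0.99] dict_keys(['img', 'fx', 'fy', 'cx', 'cy', 'origin', 'rotation'])
{'clock': 0.15, 'qpos': array([-0.06293777,  0.38405745,  0.0164028 ,  1.37092978, -0.00628316,
        1.3881801 , -0.04651471]), 'joint_velocities': array([ 5.33444494e-04, -1.06001898e-03,  5.79335468e-05, -4.17423492e-03,
       -2.81932812e-04,  2.53528581e-03,  2.09452099e-03]), 'effort': array([ 3.13456680e-03, -6.28150821e+01,  8.46451297e-01, -3.72163582e+01,
        1.68576470e-02,  1.09401988e-02, -6.53258235e-05]), 'ee_pos': array([6.24637597e+02, 4.32242952e-02, 2.49493308e+02]), 'tcp_rot': array([ 7.07083762e-01,  7.07129389e-01, -5.52926165e-04, -5.24863878e-04]), 'wrist_force': array([-0.12461792,  0.21850172, -0.02099932]), 'wrist_torque': array([-0.00811478,  0.0141532 ,  0.00867185]), 'finger_force': 0.0, 'finger_gap': 85.4844943698861}
```

View pics/scene0.png

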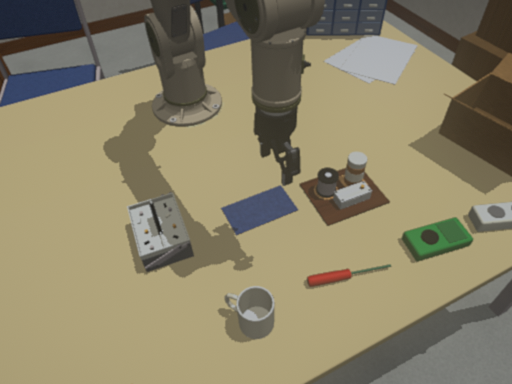

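View pics/side0.png

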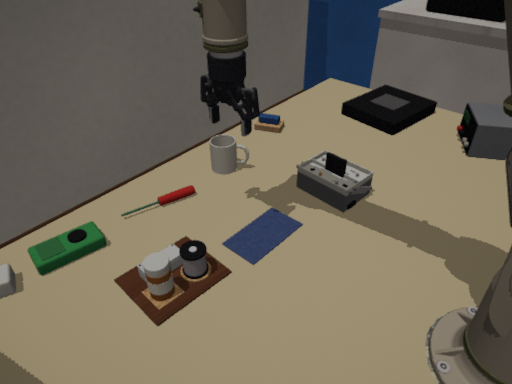

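View pics/wrist0.png

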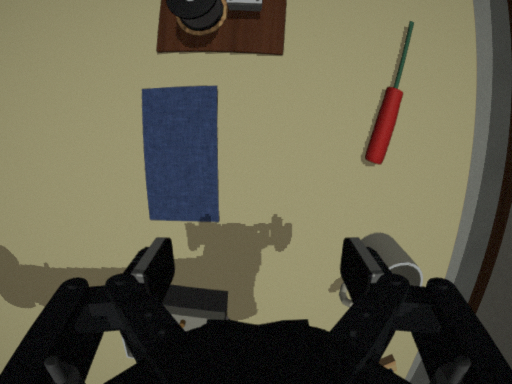

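```bash
cat > h.py <<'E'
import cv2,numpy as np
from scipy.spatial.transform import Rotation as R
from station import *
def snap(n,f):
    d=get_image(n); cv2.imwrite(f"pics/{f}.png",d["img"][:,:,::-1]); d["name"]=n; np.savez(f"{f}.npz",**d); return d
def load(f,n=None):
    d=dict(np.load(f+".npz")); d["name"]=n or str(d["name"]); return d
def rays(d,px):
    px=np.atleast_2d(np.asarray(px,float)); u=(px[:,0]-d["cx"])/d["fx"]; v=(px[:,1]-d["cy"])/d["fy"]
    if d["name"]=="wrist":
        r=np.hypot(u,v)+1e-12; s=np.sin(r)/r; c=np.stack([u*s,-v*s,-np.cos(r)],1)
    else: c=np.stack([u,-v,-np.ones_like(u)],1)
    q=np.asarray(d["rotation"]); Rm=q if q.shape==(3,3) else R.from_quat(q).as_matrix()
    return np.asarray(d["origin"],float),c@Rm.T
def plane(d,px,z):
    o,r=rays(d,px); return o+r*((z-o[2])/r[:,2])[:,None]
def proj(d,P):
    q=np.asarray(d["rotation"]); Rm=q if q.shape==(3,3) else R.from_quat(q).as_matrix()
    c=(np.atleast_2d(P)-d["origin"])@Rm; u,v,w=c[:,0],-c[:,1],-c[:,2]
    k=np.arctan2(np.hypot(u,v),w)/(np.hypot(u,v)+1e-12) if d["name"]=="wrist" else 1/w
    return np.stack([d["cx"]+d["fx"]*u*k,d["cy"]+d["fy"]*v*k],1)
def blobs(mask,amin=100):
    cs,_=cv2.findContours(mask.astype(np.uint8),cv2.RETR_EXTERNAL,cv2.CHAIN_APPROX_NONE)
    return sorted([c for c in cs if cv2.contourArea(c)>amin],key=cv2.contourArea,reverse=True)
def rect(P):  # min-area rect of world points: centre, sizes (long,short), yaw of long side
    (c,s,a)=cv2.minAreaRect(P[:,:2].astype(np.float32))
    a=np.radians(a)
    if s[0]<s[1]: s=s[::-1]; a+=np.pi/2
    return np.array(c),np.array(s),(a+np.pi/2)%np.pi-np.pi/2
def down(th):  # tool down, tool y (closing line) at world angle th
    y=np.array([np.cos(th),np.sin(th),0]); z=np.array([0,0,-1.]); x=np.cross(y,z)
    return R.from_matrix(np.stack([x,y,z],1)).as_quat()
E
python3 - <<'E'
from h import *
for n,pts in dict(scene=[("reel",(327,175),69),("jar",(357,160),97),("encl",(352,196),38),("mat",(260,209),3),("case",(160,225),69),("handle",(156,218),107)],
  side=[("reel",(193,249),69),("jar",(157,263),97),("mat",(263,234),3),("case",(336,170),69),("handle",(337,160),107)],
  wrist=[("mat",(182,153),3)]).items():
    d=load(n+"0",n)
    for k,p,z in pts: print(n,k,plane(d,p,z).round()[0])
E
```

```text
scene reel [557. 191.  69.]
scene jar [570. 271.  97.]
scene encl [627. 225.  38.]
scene mat [528.   8.   3.]
scene case [ 509. -246.   69.]
scene handle [ 517. -250.  107.]
side reel [553. 195.  69.]
side jar [553. 281.  97.]
side mat [520.  12.   3.]
side case [ 488. -243.   69.]
side handle [ 482. -232.  107.]
wrist mat [528.  12.   3.]
```

```bash
python3 - <<'E'
from h import *
q=read_state()["tcp_rot"]
goto([505,-290,300],down(np.pi/2) if 0 else q); wait(.3); d=snap("wrist","w_case")
goto([585,150,270],q); wait(.3); d=snap("wrist","w_plate"); print(d["origin"],read_state()["clock"])
E
```

```text
[585.34025112 221.79975129 393.78639317] 3.7
```

View pics/w_case.png

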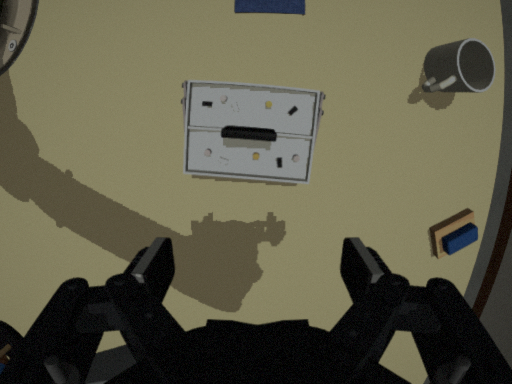

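View pics/w_plate.png

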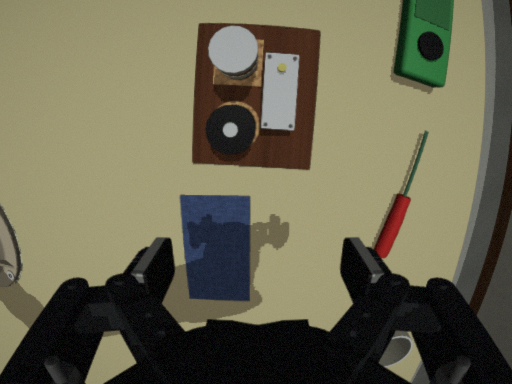

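```bash
python3 - <<'E'
from h import *
a=cv2.imread("pics/scene0.png")[185:275,115:205]; b=cv2.imread("pics/side0.png")[145:215,285:385]; c=cv2.imread("pics/w_case.png")[70:195,170:335]
f=lambda i,s:cv2.convertScaleAbs(cv2.resize(i,s,interpolation=cv2.INTER_CUBIC),alpha=1.6)
cv2.imwrite("pics/crop.png",np.vstack([np.hstack([f(a,(300,300)),f(b,(428,300))]),f(c,(728,290))[:290]]))
E
```

```text
(no output)
```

View pics/crop.png

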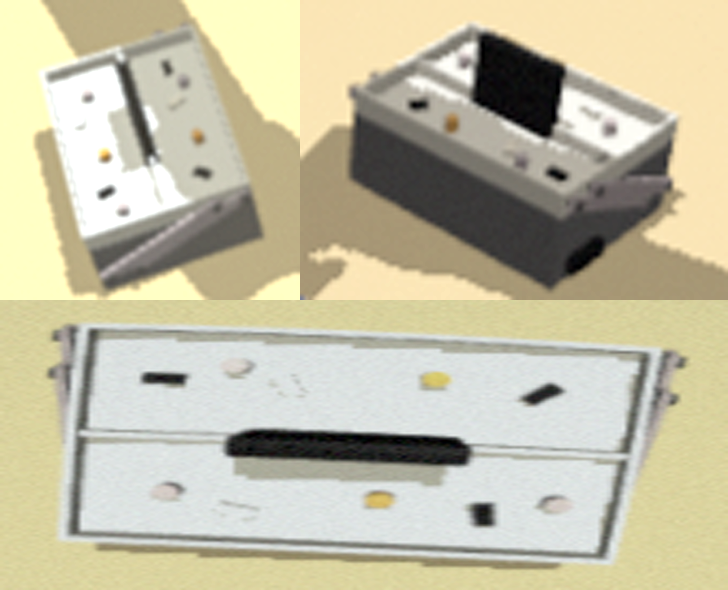

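```bash
cat > meas.py <<'E'
from h import *
def circ(d,mask,z,name,amin=150):
    for c in blobs(mask,amin)[:2]:
        P=plane(d,cv2.convexHull(c)[:,0],z)[:,:2]; (x,y),r=cv2.minEnclosingCircle(P.astype(np.float32))
        M=np.c_[2*P,np.ones(len(P))]; s=np.linalg.lstsq(M,(P**2).sum(1),rcond=None)[0]
        print(name,"enc",round(x,1),round(y,1),"dia",round(2*r,1),"fit",s[:2].round(1),"dia",round(2*np.sqrt(s[2]+s[0]**2+s[1]**2),1))
def sq(d,mask,z,name,amin=150):
    for c in blobs(mask,amin)[:2]:
        s=rect(plane(d,cv2.convexHull(c)[:,0],z)); print(name,s[0].round(1),s[1].round(1),"yaw",round(s[2],3))
def roi(m,x0,x1,y0,y1):
    o=np.zeros_like(m); o[y0:y1,x0:x1]=m[y0:y1,x0:x1]; return o
E
python3 - <<'E'
from meas import *
d=load("w_plate"); hsv=cv2.cvtColor(d["img"],cv2.COLOR_RGB2HSV); H,S,V=[hsv[...,i].astype(int) for i in range(3)]
sq(d,roi((H>105)&(H<130)&(S>80)&(V>30),170,265,185,310),3,"mat")
circ(d,roi((V<55),195,262,98,160),69,"reel")
circ(d,roi((S<40)&(V>120),200,262,15,78),97,"jar")
sq(d,roi((S<40)&(V>110),258,310,45,140),38,"encl")
sq(d,roi((S>35)&(V>150)&(H>15)&(H<35),272,292,58,78),46,"brass",8)
print([ (p,hsv[p[1],p[0]].tolist()) for p in [(232,45),(232,75),(215,130),(300,95),(282,100),(282,68),(252,115),(220,80),(215,250),(300,150)]])
d=load("w_case"); hsv=cv2.cvtColor(d["img"],cv2.COLOR_RGB2HSV); H,S,V=[hsv[...,i].astype(int) for i in range(3)]
sq(d,roi((S<45)&(V>90),184,326,75,190),69,"tray")
sq(d,roi((V<45),215,285,120,145),107,"handle(top)")
E
```

```text
mat [522.8   8.8] [177.5  96.4] yaw 1.557
reel enc 556.1 190.1 dia 63.5 fit [556.  191.4] dia 59.2
jar enc 561.0 278.6 dia 49.0 fit [561.  278.4] dia 48.5
encl [611.7 238.3] [91.5 40.1] yaw 1.511
brass [613.8 266.7] [8.9 8.4] yaw -1.116
[((232, 45), [90, 6, 163]), ((232, 75), [12, 85, 54]), ((215, 130), [0, 0, 28]), ((300, 95), [11, 149, 70]), ((282, 100), [83, 6, 169]), ((282, 68), [28, 118, 160]), ((252, 115), [19, 97, 63]), ((220, 80), [15, 132, 95]), ((215, 250), [112, 114, 56]), ((300, 150), [12, 156, 67])]
tray [ 496.4 -249.4] [167.2 117.3] yaw -0.085
handle(top) [ 496.1 -247.2] [57.2 12.2] yaw -0.082
```

```bash
cat > act.py <<'E'
from meas import *
def pick(x,y,z,th,f=40,up=170,opening=85):
    q=down(th); goto([x,y,up],q); move_gripper(opening); move_l([x,y,z],q,v=120); move_gripper(0,f)
    s=read_state(); print("grip gap",round(s["finger_gap"],1),"F",s["finger_force"],s["ee_pos"].round(1)); move_l([x,y,up],q,v=120)
    print("lifted gap",round(read_state()["finger_gap"],1))
def place(x,y,z,th,up=170,opening=85,fl=5):
    q=down(th); goto([x,y,up],q); move_l([x,y,z+4],q,v=120); hit=move_l([x,y,z-2],q,v=15,force_limit=fl)
    s=read_state(); print("place hit",hit,s["ee_pos"].round(1),"clock",s["clock"]); move_gripper(opening); move_l([x,y,up],q,v=120)
E
python3 - <<'E'
from act import *
d=load("w_plate"); hsv=cv2.cvtColor(d["img"],cv2.COLOR_RGB2HSV); V=hsv[...,2]
circ(d,roi(V>100,220,243,118,142),69,"hub",20)
c=blobs(roi(V>100,220,243,118,142),20)[0]; p=plane(d,c[:,0],69).mean(0); print(p)
pick(p[0],p[1],60,-0.06); place(523,-33,54,-0.014)
pick(561,278.4,74,-0.06); place(523,50,68,-0.014)
E
```

```text
hub enc 555.1 194.4 dia 16.3 fit [555.1 194.3] dia 15.9
[554.9801276  194.28538555  69.        ]
grip gap 54.1 F 40.947116017341614 [555.4 194.5  61.1]
lifted gap 54.1
place hit True [523.7 -33.1  55.1] clock 9.3
grip gap 48.8 F 41.58779516816139 [561.3 278.7  74.9]
lifted gap 49.2
place hit True [523.6  50.   68.8] clock 16.8
```

Now look at the plate (empty coasters) and mat.

```bash
python3 - <<'E'
from act import *
goto([585,150,270],down(0)); wait(.3); d=snap("wrist","w_plate2")
hsv=cv2.cvtColor(d["img"],cv2.COLOR_RGB2HSV); H,S,V=[hsv[...,i].astype(int) for i in range(3)]
sq(d,roi((S<40)&(V>110),255,312,45,140),38,"encl")
cork=roi((V>85)&(S>70)&(H<30),200,262,28,165)
for c in blobs(cork,300): print(cv2.boundingRect(c))
circ(d,roi(cork,200,264,95,165),9,"round"); sq(d,roi(cork,200,264,28,92),9,"square")
print([hsv[p[1],p[0]].tolist() for p in [(232,60),(232,130)]])
E
```

```text
encl [611.8 238.3] [91.5 40.1] yaw 1.509
(213, 37, 49, 49)
(209, 100, 51, 51)
round enc 555.1 194.4 dia 66.8 fit [555.  194.4] dia 66.1
square [560.2 278.1] [62.6 62. ] yaw 1.514
[[17, 123, 149], [16, 124, 144]]
```

View pics/w_plate2.png

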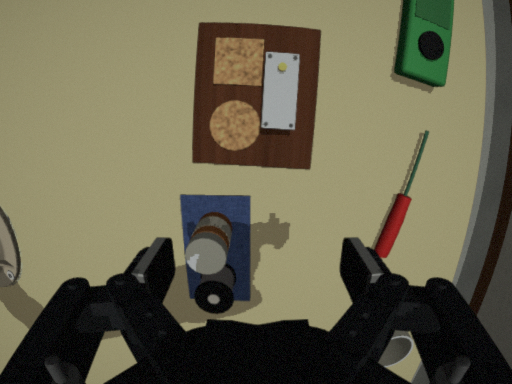

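```bash
cat >> act.py <<'E'
YC=-0.083; U=np.array([-np.sin(YC),np.cos(YC),0]); TH=YC+np.pi/2
def arc(q,p0): return p0+90*((np.cos(.436+q)-np.cos(.436))*U+(np.sin(.436+q)-np.sin(.436))*np.array([0,0,1]))
def swing(q0,q1,p0,n=14,v=90):
    fm=0
    for q in np.linspace(q0,q1,n+1)[1:]:
        move_l(arc(q,p0),None,v=v); fm=max(fm,np.linalg.norm(read_state()["wrist_force"]))
    s=read_state(); print("swing end",s["ee_pos"].round(1),"target",arc(q1,p0).round(1),"Fmax",round(fm,1),"now",s["wrist_force"].round(1),"gap",round(s["finger_gap"],1),"clock",s["clock"])
E
python3 - <<'E'
from act import *
p0=np.array([496,-248.3,93.]); q=down(TH)
print(solve_ik(p0+[0,0,60],q), solve_ik(arc(2.07,p0),q))
goto(p0+[0,0,80],q); move_gripper(45); move_l(p0,q,v=100); move_gripper(0,60)
s=read_state(); print(s["finger_gap"],s["wrist_force"].round(1),s["ee_pos"].round(1))
swing(0,2.07,p0)
E
```

```text
[ 0.48119635  0.30401182 -0.09031316  1.69934408  0.02972362  1.13956901
  1.87037294] [ 0.64771967  0.49009989 -0.00654411  1.54115568  0.0034385   1.11034833
  2.1282143 ]
8.791211096231992 [-0.4 -4.4  2.1] [ 496.3 -249.4   93.8]
swing end [ 483.1 -403.7  108.1] target [ 483.2 -401.8  108.4] Fmax 9.0 now [ 3.6 -8.1  0.5] gap 9.2 clock 27.2167
```

```bash
python3 - <<'E'
from act import *
move_gripper(45); s=read_state(); p=s["ee_pos"]; move_l(p+[0,0,80],None,v=120)
goto([500,-300,300],down(0)); wait(.3); d=snap("wrist","w_open"); print(read_state()["clock"])
E
```

```text
30.2417
```

View pics/w_open.png

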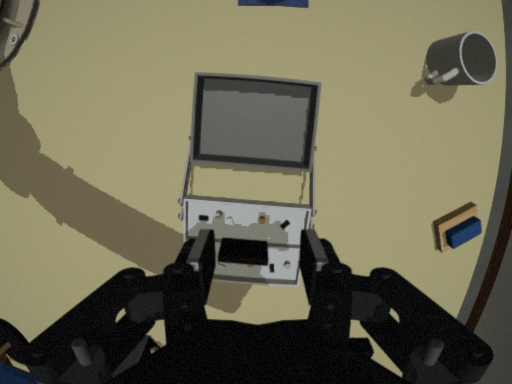

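```bash
python3 - <<'E'
from act import *
d=load("w_open")
P=plane(d,[(196,73),(321,83),(312,170),(190,164)],52); print(P.round(1),P.mean(0).round(1),np.linalg.norm(P[0]-P[1]),np.linalg.norm(P[1]-P[2]))
pick(611.8,238.3,30,-0.062,f=50,opening=60)
E
```

```text
[[ 424.  -186.5   52. ]
 [ 579.4 -199.1   52. ]
 [ 570.9 -311.    52. ]
 [ 412.9 -302.8   52. ]] [ 496.8 -249.9   52. ] 155.87582741915344 112.1946074309402
grip gap 39.3 F 52.415412962436676 [612.5 238.6  31.1]
lifted gap 39.2
```

```bash
python3 - <<'E'
from act import *
place(496.3,-249,28,TH,opening=60)
goto([500,-300,300],down(0)); wait(.3); d=snap("wrist","w_in")
hsv=cv2.cvtColor(d["img"],cv2.COLOR_RGB2HSV); S,V=[hsv[...,i].astype(int) for i in (1,2)]
sq(d,roi((S<40)&(V>130),200,312,85,162),36,"encl")
E
```

```text
place hit True [ 496.9 -249.3   29.1] clock 39.2083
encl [ 497.5 -248.4] [91.7 39.9] yaw -0.086
```

View pics/w_in.png

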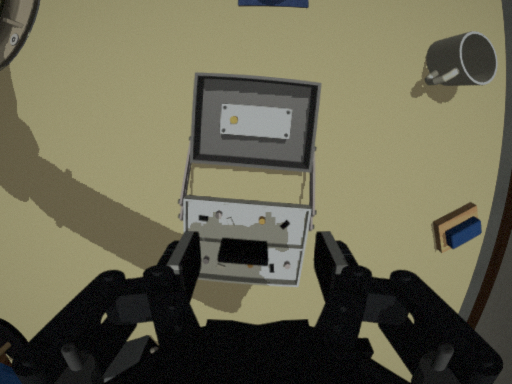

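```bash
python3 - <<'E'
from act import *
p0=np.array([496,-249,93.]); q=down(TH); p=arc(2.07,p0)
goto(p+[0,0,80],q); move_gripper(45); move_l(p,q,v=100); move_gripper(0,60)
s=read_state(); print(s["finger_gap"],s["wrist_force"].round(1),s["ee_pos"].round(1))
swing(2.07,0.0,p0)
hit=move_l(arc(-.05,p0),None,v=20,force_limit=15); s=read_state(); print(hit,s["ee_pos"].round(1),s["wrist_force"].round(1))
move_gripper(45); move_l(p0+[0,0,80],None,v=120)
goto([505,-290,300],down(0)); wait(.3); d=snap("wrist","w_closed")
hsv=cv2.cvtColor(d["img"],cv2.COLOR_RGB2HSV); S,V=[hsv[...,i].astype(int) for i in (1,2)]
sq(d,roi((S<45)&(V>90),184,326,75,190),69,"tray")
sq(d,roi((V<45),215,285,120,145),107,"handle(top)")
goto([525,-60,270],down(0)); wait(.3); d=snap("wrist","w_mat"); print(read_state()["clock"])
hsv=cv2.cvtColor(d["img"],cv2.COLOR_RGB2HSV); S,V=[hsv[...,i].astype(int) for i in (1,2)]
for c in blobs((S<40)&(V>90),30)[:8]: print(cv2.boundingRect(c),cv2.contourArea(c))
print("expect jar,reel px",proj(d,[[523,50,91],[523,-33,63]]).round())
E
```

```text
9.28045852668361 [ 0.2 -3.4  3.6] [ 483.5 -403.6  109.4]
swing end [ 496.6 -249.6   94.5] target [ 496. -249.   93.] Fmax 16.0 now [-3.   3.3 14.1] gap 9.1 clock 49.75
True [ 496.6 -249.6   94.6] [-3.7  1.4  9.5]
tray [ 496.4 -249.3] [167.2 117.2] yaw -0.083
handle(top) [ 495.8 -247.3] [57.1 11.8] yaw -0.08
54.075
(209, 269, 94, 56) 2822.5
(231, 43, 49, 48) 1775.5
(439, 205, 42, 53) 1540.0
(249, 137, 15, 15) 154.5
(409, 243, 28, 13) 115.0
(205, 301, 9, 18) 93.0
(406, 228, 13, 17) 69.5
(0, 169, 6, 13) 36.5
expect jar,reel px [[255.  66.]
 [255. 144.]]
```

View pics/w_mat.png

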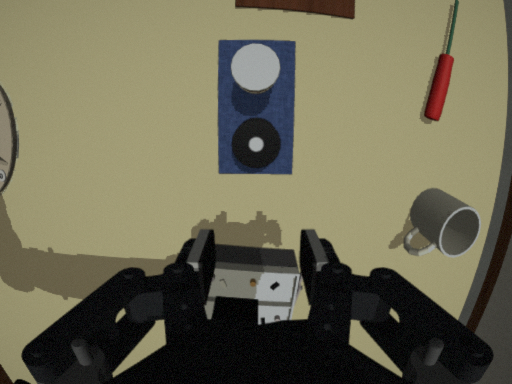

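```bash
python3 - <<'E'
from act import *
d=load("w_mat"); hsv=cv2.cvtColor(d["img"],cv2.COLOR_RGB2HSV); S,V=[hsv[...,i].astype(int) for i in (1,2)]; m=(S<40)&(V>90)
P=[]
for r,z,n in [((225,285,40,95),91,"jar"),((245,268,134,155),63,"hub")]:
    circ(d,roi(m,*r),z,n,50); P.append(plane(d,blobs(roi(m,*r),50)[0][:,0],z).mean(0)[:2])
print(np.round(P,1))
# hold offsets along y between tcp and object kept by gripping at the measured centre
pick(*P[0],68,-.014); place(560.2,278.1,74,-.06)
pick(*P[1],54,-.014); place(555,194.4,60,-.06)
goto([585,150,270],down(0)); wait(.3); d=snap("wrist","w_end"); print(read_state()["clock"])
hsv=cv2.cvtColor(d["img"],cv2.COLOR_RGB2HSV); S,V=[hsv[...,i].astype(int) for i in (1,2)]
circ(d,roi((S<40)&(V>120),200,262,15,78),97,"jar")
c=blobs(roi(V>100,220,243,118,142),20)[0]; print("reel",plane(d,c[:,0],69).mean(0))
E
```

```text
jar enc 523.3 49.8 dia 49.7 fit [523.3  49.8] dia 49.2
hub enc 523.5 -33.3 dia 16.8 fit [523.6 -33.3] dia 16.5
[[523.4  49.8]
 [523.6 -33.2]]
grip gap 49.4 F 40.87183713912964 [523.8  49.9  68.7]
lifted gap 49.5
place hit True [560.8 278.5  74.8] clock 59.8
grip gap 54.3 F 40.863831639289856 [523.9 -33.2  54.9]
lifted gap 54.1
place hit True [555.6 194.7  61. ] clock 67.5333
69.9
jar enc 560.6 278.5 dia 49.1 fit [560.4 278.5] dia 48.6
reel [555.17071215 194.67411073  69.        ]
```

View pics/w_end.png

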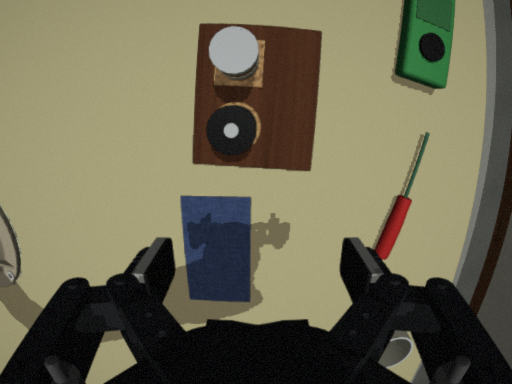

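Both are upright on their coasters, the jar lid at (234,50) and the reel hub at (231,130), each within about 1 mm of centre. The tray is down and the gripper is clear.

```bash
python3 -c "
from station import *
print(sign_off())"
```

```text
the job is handed in; nothing more can be done
None
```

The job is handed in at about 70 s: the project box lies flat in the case compartment with the tray back down, and the reel and jar stand within about 1 mm of their coaster centres; the station returned no verdict.

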